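# Hook up the drop guard of a bench press and load the sample carrier

### The arm

A 7-joint arm with a two-finger parallel gripper is mounted at the origin on a cart in front of the work surface, level with it; the furniture and walls round the work are solid. World frame = base frame: x ahead of the robot, y to its left, z up, the work surface at z = 0. Lengths are in mm, angles in rad, forces in N, time in s.
With the tool pointing down it reaches from about 400 to 875 mm from the base axis. Payload 19.3 kg.
Tool frame: the origin (TCP) lies at the very end of the fingers, on their centre line; the grasp point (between the pads) lies 19 mm behind it (grip_point_offset is the z of the grasp point in the tool frame, in mm); z points along the fingers, y is the line along which they close (so a half turn about z gives the same grasp; the last joint's range is limited). The gripper opens to 85 mm and grips with 20 to 120 N. Pads are 22 mm wide; open, the fingers measure 114 mm over their backs; the gripper's body (76 mm by 85 mm) begins 54 mm behind the grasp point. The pads swing forward as they close: fully open they stand 13 mm farther back than shut.
Start: joints at [-1.313, 0.521, -0.036, 1.599, 0.021, 1.021, -0.113], TCP at [201.244, 591.706, 231.291] pointing down, gripper open.
Joint ranges: [-2.91, 2.91], [-0.3, 2.13], [-1.5, 1.42], [0.17, 2.43], [-1.26, 4.41], [0.16, 1.93], [-2.52, 2.52]. Speed limits (rad/s): [1.89, 1.89, 2.39, 2.39, 3.01, 3.01, 3.01].

### API

Orientations are given as a 3x3 rotation matrix whose columns are the frame's x, y, z axes.
In Python, from workcell import movep, movel, goto_joints, open_gripper, clamp, wait, inverse_kinematics, read_state, camera, PlanningError, finish_job, grip_point_offset gives the robot as it stands. Calls block until the motion is done:
- movep(position, orientation): joint-space move of the TCP to a pose.
- movel(position, frame=None, max_speed=150, guard=None): straight line of the TCP; frame=None keeps the orientation; max_speed is the mean speed in mm/s. With guard (N) it stops when the force on the tool has changed by that much, and returns True; else False.
- goto_joints(angles): joint-space move.
- open_gripper() and clamp(): open the fingers fully, or close them until they stop; the grip force is fixed at half the most.
- wait(seconds).
- inverse_kinematics(position, orientation): joint angles nearest the present ones, or None.
- read_state(): the state.
- camera(name): name is "side" or "top" or "wrist"; returns a dict with "image" (400x640x3 uint8, blue, green, red), "range_z" (400x640 float32, mm along the optical axis (not along the pixel's ray), 0 where there is no reading), "fx", "fy", "cx", "cy" (pixels), "cam_to_world" (4x4, takes a point from camera to world coordinates). Camera axes: x right, y up, looking along -z (the intrinsics and any distortion apply to the point x, -y, -z); pixel columns grow to the right and rows downward; lengths in mm; the calibration is good to about 2 mm. The wrist camera is an equidistant fisheye: a pixel r from the principal point sees the ray r / f radians off the axis. A picture is of the moment at which its call begins.
A pose or a line that the arm cannot do raises PlanningError and nothing moves.
- finish_job(): hands the job in; it is judged then, once.
The state is a dict: "time": time; "qpos": joint angles; "qvel": joint speeds; "joint_efforts": joint torques, N m; "eef_pos": TCP position; "tool_rot": TCP orientation; "ft_force": force on the tool from outside, world axes, zero at the start; "torque": the same for the moment, N m; "finger_gap": finger opening in mm; "gripper_force": force on a finger pad.
Only numpy, scipy, OpenCV 4.12 (cv2) and the standard library are available. Lean on these libraries where they do the work, as an engineer would, in place of code of your own. Each camera call takes 0.05 s, during which the arm holds its last target. There are 200 camera calls.

### The job

Make the small bench press ready for setting up. First lift its drop guard by the black knob on the stay bar as far as it goes, swing the bar upright and let it down so that the bar's slot hangs on the pin and holds the guard up on its own. Then carry the metal sample carrier by the rib on its block to the press, set it between the two guide rails in front of the guard opening with its tail pointing out, let go, take it again by the upright tab at the end of its tail and slide it under the raised guard until it is fully home against the back stop; leave the guard hooked up and do not disturb the bottle, beaker and timer.

Things in the scene. Friction and masses are not known exactly. Their poses are not given: they have to be found in the camera images.
- press: Fixed grey bench press, 180 mm wide, 220 mm high. Origin: on the bench under the guard plane, mid-width. x points into the press (the carrier slides along +x), y to the left as one looks in, z up. Guard posts at y = -85 and +85 mm; crosshead between them at z 196 to 220, x 4 to 16 mm; housing behind the guard up to z = 184 mm. Bed 12 mm thick
- pin (a point): The hooking pin on the crosshead, 10 mm thick, along press x, sticking out to press x = -21 mm; this point is on its axis in the plane of the stay bar (press x = -9.5, y = -60, z = 208 mm). Axes as the press
- load (a point): On the bed between the guide rails, in front of the guard: press x = -75, y = 25, z = 12 mm, axes as the press. The carrier's origin put here leaves its block 37 mm short of the guard plane. Rails 8 mm high, 58 mm apart inside, from press x = -120 to +76 mm
- home (a point): Where the carrier's origin lies when its block touches the back stop: press x = 41, y = 25, z = 12 mm, axes as the press; 116 mm beyond point load
- guard (a joint): Height (m) of the drop guard, a steel-framed clear panel 154 x 70 mm in the plane x = 0 of the press, sliding straight up: 0 = down, 0.079 = top stop, 0.065 = hanging by its bar on the pin. It weighs about 5 N with the bar and falls if let go unhooked
- stay (a joint): Swing (rad) of the stay bar, a flat steel bar 32 mm wide across its slot, pivoted on the guard at press x = -9.5, y = -60, z = 70 mm + guard height; it swings about press x. 0 = leaning 0.48 rad towards press -y; 0.48 = upright, its stop. Stiff hinge (0.06 N m): stays where left. Below 0.16 the bar clears the pin on the way up
- slot (a point): Where the pin's axis sits in the bar's slot when hooked, 73 mm from the bar's pivot: a pocket 13 mm wide behind a lip. The slot's mouth, 17 mm high and open to press +y, is centred 14 mm lower on the bar: level with the pin with the guard at its top stop. Swing the bar upright there, then lower 14 mm: the pin enters the pocket and carries the guard
- knob (a point): Grip point on the stay bar's knob: a black rod 16 mm thick, 36 mm long, sticking out of the bar towards press -x, 135 mm from the bar's pivot. This point is 22 mm from the bar's front face, 14 mm from the rod's end. Taken from above, fingers either side of it along press y; the rod can turn between the fingers
- carrier: Loose metal sample carrier, 192 mm long, about 0.35 kg: block 70 x 50 x 18 mm, on it a rib, behind it a tail bar (18 mm wide) with an upright tab. Origin: centre of the block's underside. x points forward (away from the tail), z up. Keep clear of the autosampler's black arm beside it: it reaches over the tray towards the robot at height 225 to 250 mm, y = -280 to -230 mm, with its tip at x = 540 mm
- rib (a point): Point on the carrier's carrying rib, 44 mm above the carrier's underside, above the block's centre and near the centre of mass. Rib 50 mm long (x), 12 mm thick (y), from 18 to 56 mm above the underside
- tail (a point): Point on the tab at the end of the tail, 36 mm above the carrier's underside, 146 mm behind its origin. Tab 22 mm long (x), 12 mm thick (y), from 5 to 47 mm above the underside
- beaker: Bystander: clear plastic beaker, 55 mm wide, 67 mm high; origin at its foot
- bottle: Bystander: brown screw-cap bottle, 48 mm wide, 88 mm high; origin at its foot
- timer: Bystander: flat bench timer, 64 x 64 x 18 mm; origin at its underside

How it is judged (in metres and radians):
On the way, in this order (a step that is already met when the one before it is completed fails the run):
1. the guard hangs by the slot of its bar on the pin, let go (value of joint guard between 0.06 and 0.07 m and value of joint stay above 0.4 rad and contact force between the fingers and press below 0.1 N), for 0.2 s.
2. the carrier rests between the rails in front of the guard, tail outwards, let go (x of carrier in the frame of press between -0.12 and -0.036 m and y of carrier in the frame of press between 0.019 and 0.031 m and z of carrier in the frame of press below 0.016 m and x of tail in the frame of press below -0.17 m and contact force between the fingers and carrier below 0.1 N), for 0.1 s.
3. the carrier is fully home against the back stop (x of carrier in the frame of press above 0.036 m and z of carrier in the frame of press below 0.016 m), for 0.1 s.
At the end, for the whole second after the job is handed in: The guard hangs on the pin by its bar (guard height 60 to 70 mm, bar within 0.08 rad of upright), and the carrier lies at rest flat between the rails, tail outwards, within 5 mm of the back stop (all of step 3 and value of joint guard between 0.06 and 0.07 m and value of joint stay above 0.4 rad and y of carrier in the frame of press between 0.019 and 0.031 m and x of tail in the frame of press below -0.09 m and linear speed of carrier below 0.01 m/s); the robot touches nothing.
It fails at once if the beaker is moved by more than 30 mm (distance of beaker from where it was at the start of the episode above 0.03 m).
It fails at once if the bottle is moved by more than 30 mm (distance of bottle from where it was at the start of the episode above 0.03 m).
It fails at once if the timer is moved by more than 30 mm (distance of timer from where it was at the start of the episode above 0.03 m).
It also fails if it takes over 59 s, if anything falls off the work surface, if the arm or the gripper's body presses on something with over 40 N, if the wrist force passes 120 N, or if a joint passes its speed limit or range.

## Working session

There is one attempt and no reset: what is moved stays moved. The work goes in short steps, each a Python script; the robot and the scene stay as the last script left them, time stands still between calls to the robot, and variables do not carry over. Pictures are saved under pics/ and viewed, at most 10 in all, crops included, and the job is handed in when it is done.

```bash
ls; mkdir -p pics
cat > h.py <<'E'
import numpy as np, cv2
from workcell import *
def pts(c):
    """world points for every pixel of side/top (pinhole)"""
    z=c["range_z"].astype(float); v,u=np.mgrid[:z.shape[0],:z.shape[1]]
    P=np.stack([(u-c["cx"])/c["fx"]*z,-(v-c["cy"])/c["fy"]*z,-z,np.ones_like(z)],-1)
    W=(P@c["cam_to_world"].T)[...,:3]; W[z<=0]=np.nan
    return W
E
python3 - <<'E'
from h import *
for n in("top","side"):
    c=camera(n); cv2.imwrite(f"pics/{n}0.png",c["image"]); np.savez(f"{n}0.npz",**c)
    print(n,c["fx"],c["cx"],c["cy"],np.round(c["cam_to_world"],3).tolist())
s=read_state(); print(s["time"],np.round(s["tool_rot"],3).tolist(),s["finger_gap"],grip_point_offset)
E
```

```text
pics
top 401.81690711368145 326.58270306280923 193.2257145716528 [[0.007, 0.986, -0.168, 372.136], [-1.0, 0.009, 0.014, 98.604], [0.016, 0.168, 0.986, 1301.666], [0.0, 0.0, 0.0, 1.0]]
side 375.3144713011901 320.74606455435014 198.42053592875268 [[0.856, -0.421, 0.301, 889.322], [0.517, 0.704, -0.487, -403.753], [-0.007, 0.573, 0.82, 992.012], [0.0, 0.0, 0.0, 1.0]]
0.1 [[-0.947, 0.322, -0.0], [0.322, 0.947, -0.001], [-0.0, -0.001, -1.0]] 85.50205155855485 -18.700000000000003
```

View pics/top0.png

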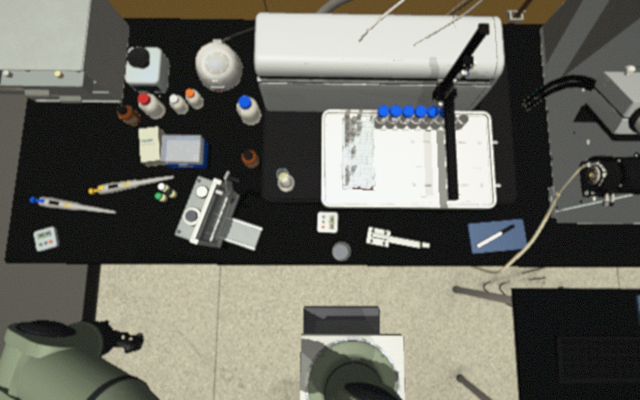

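View pics/side0.png

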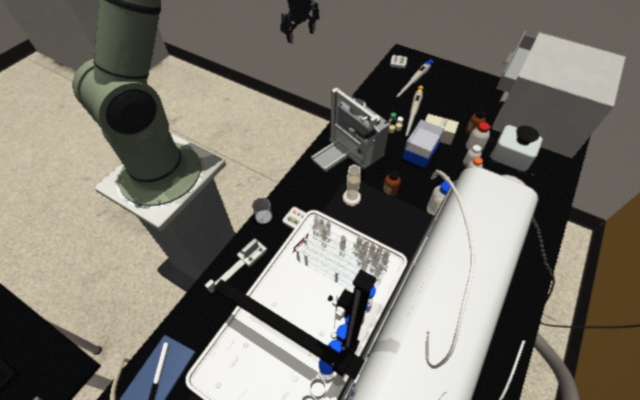

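The top view shows the press at about (215,215), with its bed pointing to (250,235). The carrier has its block at (378,237) and its tail end at (428,245), with the beaker at (341,251) and the timer at (327,222). The side view shows the press from the right, with the carrier at (240,262). Next I measure both by depth.

Run:
```python
from h import *
for n,(u0,v0,u1,v1) in(("top",(160,160,280,260)),("side",(290,70,410,190))):
    c=dict(np.load(f"{n}0.npz")); W=pts(c)
    cv2.imwrite(f"pics/{n}0c.png",cv2.resize(c["image"][v0:v1,u0:u1],None,fx=5,fy=5,interpolation=cv2.INTER_CUBIC))
    m=np.zeros(W.shape[:2],bool); m[v0:v1,u0:u1]=1; Q=W[m]; Q=Q[np.isfinite(Q[:,0])]
    Q=Q[(Q[:,0]<760)]
    print(n,"z hist",[(int(e),int(k)) for k,e in zip(*np.histogram(Q[:,2],np.arange(-10,240,10)))])
    for lo,hi in((7,16),(17,24),(176,190),(196,228)):
        S=Q[(Q[:,2]>lo)&(Q[:,2]<hi)]
        r=cv2.minAreaRect(S[:,:2].astype(np.float32)); print(lo,hi,len(S),np.round(r[0],1),np.round(r[1],1),round(r[2],1),np.round(np.median(S[:,2]),1))
    # carrier
    a=(355,220,440,256) if n=="top" else(195,230,275,300)
    m[:]=0; m[a[1]:a[3],a[0]:a[2]]=1; Q=W[m]; im=c["image"][m]; 
    k=np.isfinite(Q[:,0])&(Q[:,2]>6)&(Q[:,2]<70)&(Q[:,0]<525)&(im.min(1)>70); Q=Q[k]
    r=cv2.minAreaRect(Q[:,:2].astype(np.float32)); print("carrier",len(Q),r)
    for lo,hi in((10,25),(25,48),(48,64)):
        S=Q[(Q[:,2]>lo)&(Q[:,2]<hi)]
        if len(S)>3:
            w=cv2.minAreaRect(S[:,:2].astype(np.float32)); print(lo,hi,len(S),w,S.mean(0).round(1))
```

```text
top z hist [(-10, 3817), (0, 3251), (10, 1015), (20, 228), (30, 374), (40, 590), (50, 132), (60, 114), (70, 97), (80, 204), (90, 23), (100, 23), (110, 62), (120, 67), (130, 71), (140, 210), (150, 597), (160, 160), (170, 148), (180, 137), (190, 58), (200, 152), (210, 285), (220, 145)]
7 16 1178 [546.1 423.5] [324.4 373.8] 6.6 11.3
17 24 247 [551.5 426.4] [288.4 387.4] 1.5 20.1
176 190 167 [553.8 348.5] [ 98.4 298.2] 41.5 183.0
196 228 624 [520.  400.8] [ 57.5 211.9] 60.1 216.8
carrier 560 ((441.40911865234375, -143.8377685546875), (189.85592651367188, 50.441650390625), 79.68385314941406)
10 25 372 ((442.4164733886719, -138.33050537109375), (178.6593780517578, 50.43816375732422), 79.6884536743164) [ 447.1 -107.2   16. ]
25 48 40 ((439.90478515625, -148.6211395263672), (179.89910888671875, 11.298379898071289), 79.84703826904297) [ 433.  -176.7   39.6]
48 64 75 ((440.2597351074219, -148.32015991210938), (178.75218200683594, 12.108274459838867), 79.46170806884766) [ 448.9 -101.3   54.1]
side z hist [(-10, 3876), (0, 2296), (10, 778), (20, 225), (30, 220), (40, 324), (50, 181), (60, 206), 
[... 194 characters left out ...]
75.8 564.5] [577.5 274.6] 83.0 11.4
17 24 263 [559.6 442.1] [321.6 275.7] 85.9 19.8
176 190 130 [560.8 341.4] [108.8 316.5] 39.7 182.2
196 228 541 [524.2 398.7] [ 59.5 215. ] 59.9 211.8
carrier 607 ((441.81817626953125, -145.80844116210938), (191.8571014404297, 51.21208190917969), 76.87028503417969)
10 25 366 ((444.7451477050781, -133.2598876953125), (166.08636474609375, 51.21208190917969), 76.87028503417969) [ 456.6 -115.2   15.6]
25 48 69 ((445.2093505859375, -152.03929138183594), (181.2411651611328, 13.674516677856445), 78.37356567382812) [ 441.3 -176.9   40.3]
48 64 90 ((444.3741760253906, -151.24334716796875), (180.550048828125, 14.05485725402832), 80.40089416503906) [453.6 -99.2  54.1]
```

View pics/top0c.png

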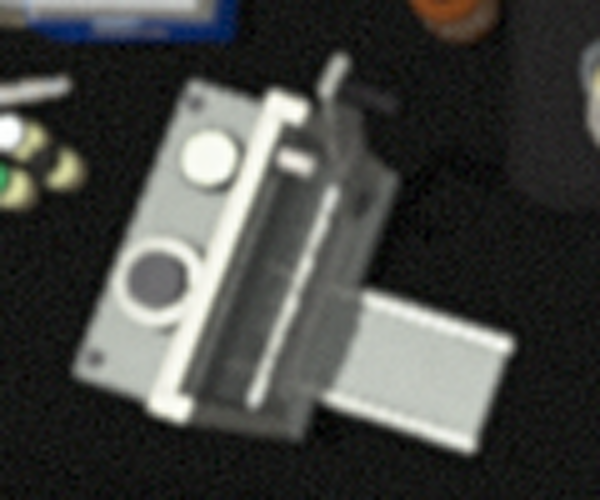

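View pics/side0c.png

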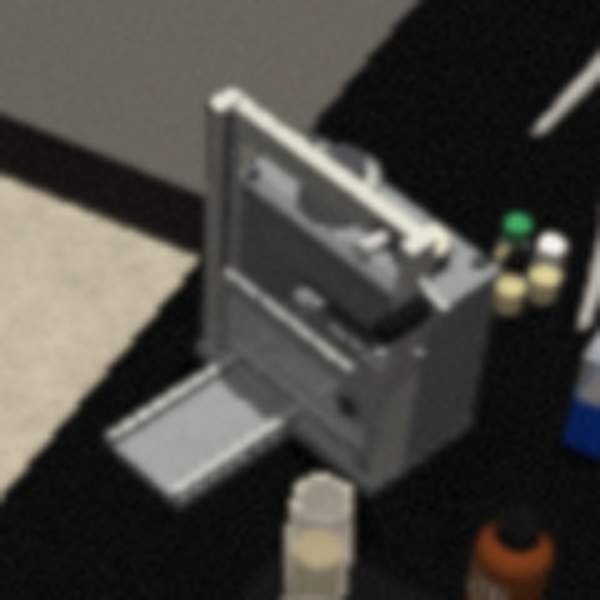

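Both cameras agree on the carrier: origin about (452,-84), yaw about 79.7°. In the press crops the crosshead runs from (285,100) to (170,405), the bed is at lower right, and the knob is the dark rod at (375,95). Next I fit the press pose from the crosshead and bed, and locate the bystanders.

Run:
```python
from h import *
def clip(S,w=2): return S
for n,(u0,v0,u1,v1) in(("top",(160,160,280,260)),("side",(290,70,410,190))):
    c=dict(np.load(f"{n}0.npz")); W=pts(c); im=c["image"].astype(int)
    m=np.zeros(W.shape[:2],bool); m[v0:v1,u0:u1]=1
    z=W[...,2]
    def big(mask):
        k,l,s,_=cv2.connectedComponentsWithStats(mask.astype(np.uint8)); i=1+np.argmax(s[1:,4]); return W[l==i]
    S=big(m&(z>211)&(z<226)&(im.min(2)>(150 if n=="top" else 130)))
    r=cv2.minAreaRect(S[:,:2].astype(np.float32)); print(n,"crosshead",len(S),np.round(r[0],1),np.round(r[1],1),round(r[2],2),np.median(S[:,2]).round(1))
    d=np.linalg.svd(S[:,:2]-S[:,:2].mean(0))[2][0]; d*=-np.sign(d[0]); y=d; x=np.array([y[1],-y[0]])
    print(" pca y",y.round(4),"yaw",np.degrees(np.arctan2(x[1],x[0])).round(2))
    o=np.array(r[0])-10*x; print(" origin",o.round(1))
    Q=W[m]; k=np.isfinite(Q[:,0]); Q=Q[k]; I=im[m][k]
    L=np.c_[(Q[:,:2]-o)@x,(Q[:,:2]-o)@y,Q[:,2]]
    B=L[(L[:,2]>4)&(L[:,2]<17)&(L[:,0]<-45)&(L[:,0]>-150)&(abs(L[:,1]-25)<60)&(I.min(1)>80)]
    print(" bed x pct",np.percentile(B[:,0],[1,50]).round(1),"y pct",np.percentile(B[:,1],[2,50,98]).round(1),np.median(B[:,2]).round(1))
    R=L[(L[:,2]>16)&(L[:,2]<25)&(L[:,0]<-50)&(L[:,0]>-130)&(abs(L[:,1]-25)<50)]
    for s in(-1,1):
        q=R[s*(R[:,1]-25)>0]; print(" rail",s,len(q),np.polyfit(q[:,0],q[:,1],1).round(3),np.median(q,0).round(1),q[:,0].min().round(1))
    K=L[(L[:,0]<-22)&(L[:,0]>-60)&(L[:,1]<-90)&(L[:,1]>-150)&(L[:,2]>150)]
    print(" knob",len(K),K.mean(0).round(1) if len(K) else "",K.min(0).round(1) if len(K) else "")
    H=L[(L[:,2]>181)&(L[:,2]<187)&(L[:,0]>14)&(L[:,0]<150)&(abs(L[:,1])<120)]
    print(" housing y",np.percentile(H[:,1],[1,50,99]).round(1),"x",np.percentile(H[:,0],[1,99]).round(1))
    if n=="top":
        for nm,p in dict(bottle=(250,157),beaker=(341,251),timer=(327,222),vial=(286,180)).items(): print(nm,np.nanmedian(W[p[1]-4:p[1]+5,p[0]-4:p[0]+5].reshape(-1,3),0).round(0))
```

```text
top crosshead 331 [506.6 411.3] [ 22.  180.9] 72.25 219.6
 pca y [-0.9512  0.3087] yaw 72.02
 origin [503.5 401.8]
 bed x pct [-116.6  -81.3] y pct [-10.9  26.1  62.9] 11.3
 rail -1 52 [-0.011 -3.661] [-85.4  -5.5  18.8] -117.0
 rail 1 51 [4.0000e-03 5.6707e+01] [-81.5  57.9  18.7] -118.4
 knob 49 [ -34.3 -107.2  201.1] [ -45.3 -114.6  193.3]
 housing y [ 9.9 25.7 40.5] x [38.7 68.7]
bottle [693. 320.  81.]
beaker [407.  32.   2.]
timer [498.  78.  15.]
vial [607. 201. 140.]
side crosshead 177 [510.1 410.2] [ 25.  180.4] 73.09 219.3
 pca y [-0.9493  0.3142] yaw 71.69
 origin [507.  400.7]
 bed x pct [-118.1  -82.1] y pct [-10.8  25.4  58.3] 11.6
 rail -1 38 [-2.000e-03 -7.279e+00] [-88.5  -7.1  18.8] -117.6
 rail 1 38 [5.3000e-02 6.1675e+01] [-85.7  57.6  18.3] -118.5
 knob 48 [ -35.3 -109.4  199.3] [ -45.4 -117.1  188.4]
 housing y [11.1 24.8 68.7] x [25.4 67.8]
```

Press: origin about (505,401), yaw 72°. Rail mid-line, crosshead length and bed front all agree with the given sizes. The knob is at press (-34,-108), so the bar's swing is about 0.1 now. Closing the fingers at y=-115 will centre the rod there, clear of the pin.

```bash
cat >> h.py <<'E'
YAW=np.radians(72.0); O=np.array([504.8,401.5,0.])
G=-grip_point_offset if not callable(grip_point_offset) else -grip_point_offset()
def Rz(a): return np.array([[np.cos(a),-np.sin(a),0],[np.sin(a),np.cos(a),0],[0,0,1]])
def P(x,y,z): return O+Rz(YAW)@np.array([x,y,z],float)       # press -> world
def inv(p): return Rz(YAW).T@(np.asarray(p)-O)
def tool(a,s=1):  # pointing down, closing along y of a frame of yaw a; s=-1: half turn
    y=s*Rz(a)[:,1]; z=np.array([0,0,-1.]); return np.c_[np.cross(y,z),y,z]
def T(g): g=np.array(g,float); g[2]-=G; return g              # grasp point -> TCP
def rep(m=""):
    s=read_state(); g=np.array(s["eef_pos"])+[0,0,G]
    print(m,"t",round(s["time"],2),"press",inv(g).round(1),"world",g.round(1),"F",np.round(s["ft_force"],1),"gap",round(s["finger_gap"],1))
E
python3 - <<'E'
from h import *
for s in(1,-1):
    for nm,p,a in(("knob",P(-36,-115,193),YAW),("knobtop",P(-36,-60,290),YAW),("rib",[452,-84,44],np.radians(79.7)),("ribup",[452,-84,180],np.radians(79.7)),("load",P(-85,25,56),YAW),("tail",P(-231,25,48),YAW),("home",P(-105,25,48),YAW)):
        q=inverse_kinematics(T(p),tool(a,s)); print(s,nm,np.round(p),None if q is None else np.round(q,2))
E
```

```text
1 knob [603. 332. 193.] [-0.39  0.7  -0.33  1.46  0.25  1.03  2.05]
1 knobtop [551. 349. 290.] [-0.46  0.54 -0.31  1.47  0.17  1.16  2.03]
1 rib [452 -84  44] [-0.5   0.83  0.79  2.19 -1.13  0.62 -2.18]
1 ribup [452 -84 180] [-0.76  0.75  1.23  2.12 -0.9   0.95 -2.32]
1 load [455. 328.  56.] [-0.5   0.71 -0.33  1.89  0.38  0.6   1.76]
1 tail [410. 190.  48.] [-0.35  0.62 -0.27  2.17  0.42  0.4   1.86]
1 home [449. 309.  48.] [-0.48  0.71 -0.32  1.93  0.4   0.56  1.76]
-1 knob [603. 332. 193.] [-0.8   0.71  0.36  1.48 -0.28  1.   -0.69]
-1 knobtop [551. 349. 290.] [-0.91  0.56  0.4   1.49 -0.23  1.14 -0.78]
-1 rib [452 -84  44] [-0.05  0.64  0.14  2.17 -0.25  0.35  0.12]
-1 ribup [452 -84 180] [-0.42  0.43  0.61  2.11 -0.38  0.7   0.27]
-1 load [455. 328.  56.] [-0.89  0.72  0.23  1.91 -0.3   0.55 -0.78]
-1 tail [410. 190.  48.] [-0.75  0.64  0.24  2.19 -0.41  0.36 -0.48]
-1 home [449. 309.  48.] [-0.87  0.72  0.22  1.95 -0.3   0.5  -0.75]
```

Run:
```python
from h import *
R=tool(YAW,-1)
movep(T(P(-36,-115,270)),R); rep("above")
c=camera("wrist"); cv2.imwrite("pics/w1.png",c["image"])
movel(T(P(-36,-115,193)),max_speed=100,guard=15); rep("down")
clamp(); rep("clamped")
c=camera("side"); cv2.imwrite("pics/s1.png",cv2.resize(c["image"][60:200,280:420],None,fx=4,fy=4))
```

```text
above t 1.85 press [ -34.9 -113.6  269.8] world [602.1 333.2 269.8] F [-0.2 -0.2 -0.1] gap 85.3
down t 2.82 press [ -35.8 -115.3  193.6] world [603.4 331.8 193.6] F [ 0.  -0.1  0.3] gap 85.5
clamped t 3.48 press [ -36.  -115.2  193.2] world [603.2 331.7 193.2] F [ 1.1 -0.5  1.4] gap 14.3
```

View pics/w1.png

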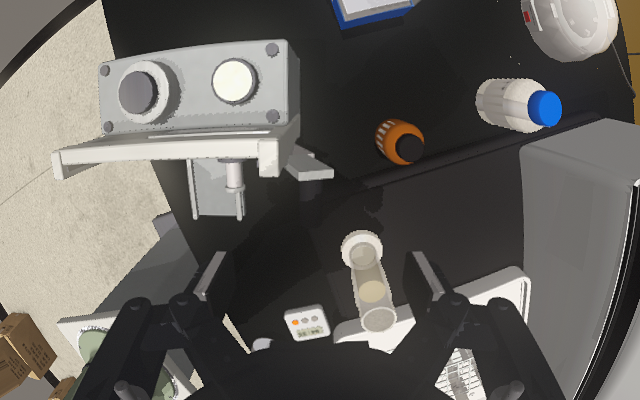

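View pics/s1.png

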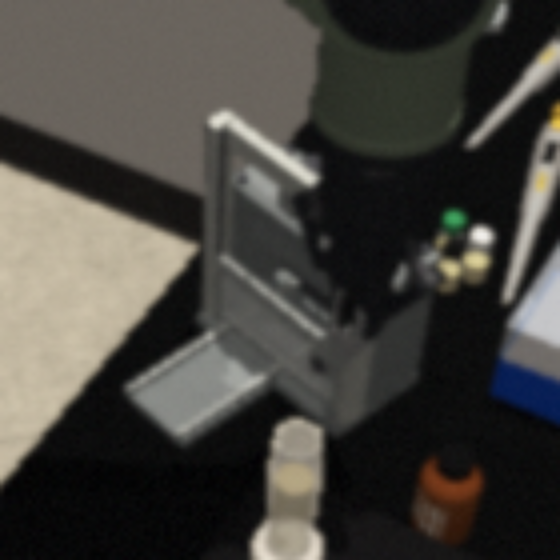

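The wrist view shows the bar end at (310,165) with the dark knob below it, between the fingers' lines at (220,270) and (415,270). The side view shows the gripper closed at the knob. The 14.3 mm gap says the rod is held, so I lift.

Run:
```python
from h import *
rep("start")
movel(T(P(-36,-115,230)),max_speed=80,guard=35); rep("half")
hit=movel(T(P(-36,-115,193+86)),max_speed=50,guard=30); rep(f"top hit={hit}")
c=camera("side"); cv2.imwrite("pics/s2.png",cv2.resize(c["image"][60:200,280:420],None,fx=4,fy=4))
```

```text
start t 3.52 press [ -36.  -115.1  193.1] world [603.2 331.7 193.1] F [-0.2 -0.6  1.8] gap 13.7
half t 4.14 press [ -36.  -115.1  230.2] world [603.2 331.7 230.2] F [ 0.3  1.2 -4.4] gap 14.1
top hit=True t 4.97 press [ -36.  -112.9  272.7] world [601.1 332.3 272.7] F [-0.4  1.5 -3.2] gap 13.6
```

View pics/s2.png

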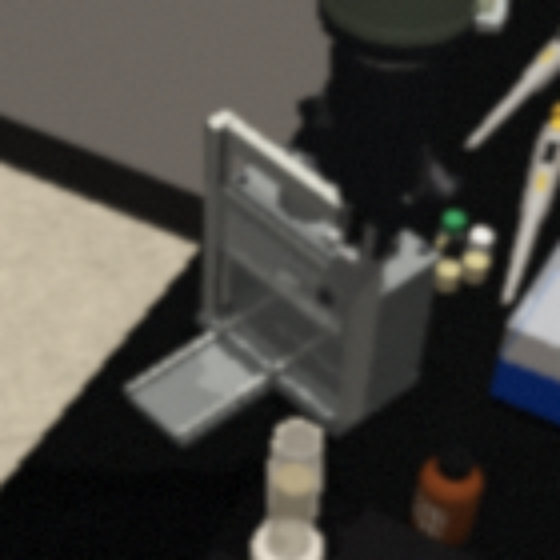

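The guard is fully up: the panel in the side picture has risen to the crosshead, and the grip height of 272.7 matches the expected 273. Next I swing along the arc, then lower.

Run:
```python
from h import *
z0=272.7; th0=np.arcsin(52.9/135)
for th in np.linspace(th0,0,6)[1:]:
    z=z0+135*(np.cos(th)-np.cos(th0))+1.0
    h=movel(T(P(-36,-60-135*np.sin(th),z)),max_speed=60,guard=30); rep(f"th {th:.2f} hit={h} ztarget {z:.1f}")
    if h: break
if not h:
    h=movel(T(P(-36,-55,z)),max_speed=30,guard=12); rep(f"push hit={h}")
c=camera("side"); cv2.imwrite("pics/s3.png",cv2.resize(c["image"][60:200,280:420],None,fx=4,fy=4))
```

```text
th 0.32 hit=False ztarget 277.6 t 5.36 press [ -36.  -102.7  277.8] world [591.3 335.6 277.8] F [-0.4  0.6 -4.4] gap 13.8
th 0.24 hit=False ztarget 280.6 t 5.69 press [-36.  -92.2 280.6] world [581.3 338.8 280.6] F [-1.1  1.1 -3.9] gap 13.5
th 0.16 hit=False ztarget 282.7 t 6.03 press [-36.  -81.5 282.8] world [571.2 342.1 282.8] F [-1.6  1.5 -5.2] gap 13.5
th 0.08 hit=False ztarget 284.1 t 6.36 press [-36.  -70.8 284. ] world [561.  345.4 284. ] F [-0.2  2.6 -4.9] gap 13.9
th 0.00 hit=False ztarget 284.5 t 6.69 press [-36.  -60.  284.5] world [550.7 348.8 284.5] F [ 0.5  2.6 -4.1] gap 13.9
push hit=True t 6.9 press [-36.1 -58.9 284.6] world [549.6 349.  284.6] F [ 8.8  1.5 -4.3] gap 13.8
```

View pics/s3.png

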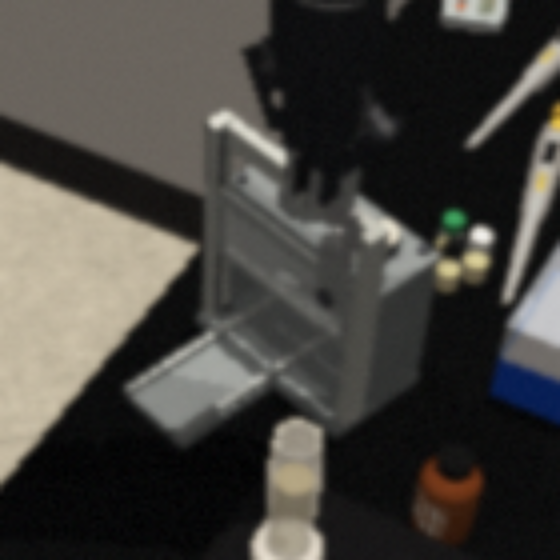

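The bar stands upright, with its stop met at y=-58.9 and the pin in the slot mouth. Next I lower it.

Run:
```python
from h import *
movel(T(P(-36,-59.2,276)),max_speed=60,guard=15); rep("a")
h=movel(T(P(-36,-59.2,266)),max_speed=30,guard=8); rep(f"down hit={h}")
```

```text
a t 7.23 press [-36.1 -59.2 275.4] world [549.9 348.9 275.4] F [ 2.8  2.4 -5.2] gap 13.3
down hit=True t 7.47 press [-35.9 -59.4 272.9] world [550.2 349.  272.9] F [-1.1 -0.6  7.4] gap 13.5
```

Run:
```python
from h import *
h=movel(T(P(-36,-59.4,267)),max_speed=25,guard=25); rep(f"down hit={h}")
c=camera("side"); np.savez("s4.npz",**c); cv2.imwrite("pics/s4.png",cv2.resize(c["image"][60:200,280:420],None,fx=4,fy=4))
```

```text
down hit=True t 7.68 press [-35.8 -59.8 272.6] world [550.6 349.  272.6] F [-4.6 -1.9 15.4] gap 13.4
```

View pics/s4.png

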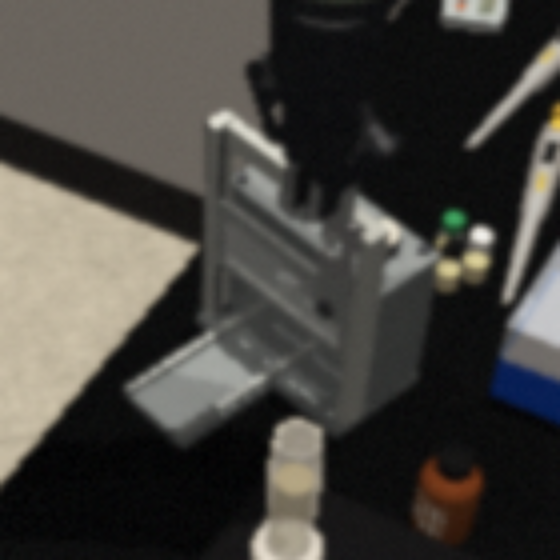

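The downward push is blocked at 272.6, and the panel has dropped from its top position but stays well up, so the bar is on the pin. I let go, retreat towards the carrier and check the knob height by depth.

Run:
```python
from h import *
open_gripper(); rep("open")
p=read_state()["eef_pos"]; movel(np.array(p)+[0,0,60],max_speed=150); rep("up")
A=np.radians(79.7); C=np.array([452.3,-84.5,0])
movep(T(C+[0,0,150]),tool(A,-1)); rep("over carrier")
c=camera("wrist"); cv2.imwrite("pics/w5.png",c["image"]); np.savez("w5.npz",**c)
for n in("side","top"):
    c=camera(n); np.savez(f"{n}5.npz",**c); W=pts(c).reshape(-1,3); W=W[np.isfinite(W[:,0])]
    L=(W-O)@Rz(YAW); K=L[(L[:,0]<-22)&(L[:,0]>-60)&(L[:,1]<-20)&(L[:,1]>-150)&(L[:,2]>228)]
    print(n,len(K), K.min(0).round(1),np.median(K,0).round(1),K.max(0).round(1))
```

```text
open t 8.43 press [-35.7 -59.6 271.3] world [550.4 349.1 271.3] F [-0.1 -0.1  0.5] gap 85.3
up t 8.97 press [-35.8 -59.4 330.9] world [550.2 349.1 330.9] F [-0.2 -0.3 -0.5] gap 85.5
over carrier t 10.72 press [-477.6 -100.7  150.1] world [453.  -83.9 150.1] F [-0.6  0.5 -0.2] gap 85.6
side 47 [-45.5 -70.3 261.7] [-35.9 -65.5 273. ] [-22.4 -55.2 280.2]
top 58 [-44.6 -66.8 264.7] [-35.7 -58.5 275.3] [-22.1 -51.5 279.7]
```

View pics/w5.png

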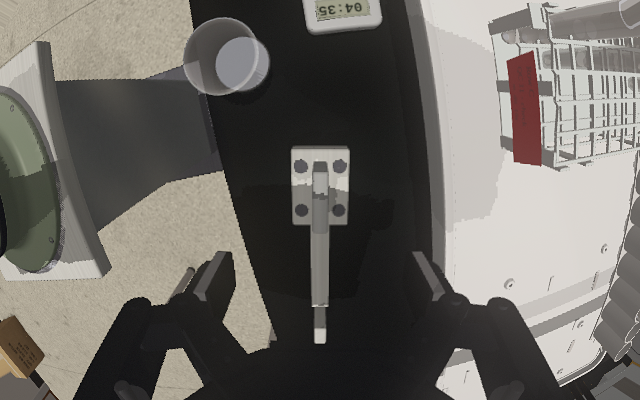

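The knob is at y -58.5 with its top at 279 (expected 278), so the guard hangs upright on the pin. The wrist view shows the carrier straight and centred, with its rib at (320,180) and tab at (320,335), midway between the fingers (220 and 415). I grasp it, carry it over and measure the rails from close up with the wrist depth.

```bash
cat >> h.py <<'E'
def fpts(c):
    """world points of the fisheye wrist camera"""
    z=c["range_z"].astype(float); v,u=np.mgrid[:z.shape[0],:z.shape[1]]
    a=(u-c["cx"])/c["fx"]; b=(v-c["cy"])/c["fy"]; t=np.hypot(a,b); k=np.tan(np.minimum(t,1.4))/np.maximum(t,1e-9)
    Q=np.stack([a*k*z,-b*k*z,-z,np.ones_like(z)],-1); W=(Q@c["cam_to_world"].T)[...,:3]; W[(z<=0)|(t>1.2)]=np.nan
    return W
E
python3 - <<'E'
from h import *
A=np.radians(79.7); C=np.array([452.3,-84.5,0])
W=fpts(dict(np.load("w5.npz"))).reshape(-1,3); W=W[np.isfinite(W[:,0])]; L=(W-C)@Rz(A)
S=L[(abs(L[:,1])<30)&(L[:,0]>-40)&(L[:,0]<40)&(L[:,2]>50)&(L[:,2]<62)]; print("rib",len(S),S.min(0).round(1),np.median(S,0).round(1),S.max(0).round(1))
S=L[(abs(L[:,1])<30)&(L[:,0]>-170)&(L[:,0]<-120)&(L[:,2]>40)&(L[:,2]<55)]; print("tab",len(S),np.median(S,0).round(1))
movel(T(C+[0,0,44]),frame=tool(A,-1),max_speed=100,guard=15); rep("down")
clamp(); rep("clamp")
movel(T(C+[0,0,175]),max_speed=150); rep("lift")
movel(T(P(-160,25,175)),frame=tool(YAW,-1),max_speed=180); rep("carried")
c=camera("wrist"); np.savez("w6.npz",**c); W=fpts(c).reshape(-1,3); W=W[np.isfinite(W[:,0])]; L=(W-O)@Rz(YAW)
for x0 in(-110,-80,-50):
    k=(abs(L[:,0]-x0)<15)&(L[:,2]>4)&(L[:,2]<30)&(abs(L[:,1]-25)<50); S=L[k]
    print(x0,len(S),"z",np.percentile(S[:,2],[5,50,95]).round(1)) if len(S)>9 else print(x0,len(S))
    for s in(-1,1):
        q=S[(S[:,2]>16.5)&(s*(S[:,1]-25)>15)]; print("  rail",s,len(q),np.percentile(q[:,1],[2,50,98]).round(1) if len(q) else "")
S=L[(L[:,2]>100)&(L[:,2]<195)&(abs(L[:,0]+160)<35)&(abs(L[:,1]-25)<35)]
for lo in range(110,195,10):
    q=S[(S[:,2]>lo)&(S[:,2]<lo+10)]
    if len(q)>5: print("held z",lo,len(q),"y",np.percentile(q[:,1],[2,50,98]).round(1))
E
```

```text
rib 1002 [-22.1  -8.8  50.1] [ 4.8 -2.8 56. ] [27.2  3.3 58.2]
tab 214 [-140.    -2.9   46.6]
down t 12.08 press [-478.4 -100.5   44.4] world [452.6 -84.5  44.4] F [-0.6 -0.6 -0. ] gap 85.1
clamp t 12.75 press [-478.4 -100.4   44.2] world [452.5 -84.5  44.2] F [-0.8 -0.4  5.4] gap 11.0
lift t 13.78 press [-478.5  -99.8  174.3] world [451.9 -84.4 174.3] F [-0.2 -0.  -3.6] gap 10.8
carried t 15.82 press [-160.6   24.7  175.1] world [431.7 256.4 175.1] F [ 0.3  0.6 -3.5] gap 10.9
-110 1617 z [10.9 12.3 20.6]
  rail -1 174 [-10.9  -7.4  -4.1]
  rail 1 166 [53.7 56.7 60.2]
-80 2642 z [10.9 12.3 20.5]
  rail -1 263 [-11.1  -7.9  -4.5]
  rail 1 261 [53.5 56.9 60.6]
-50 2673 z [10.9 12.4 20.5]
  rail -1 269 [-11.5  -7.8  -4.3]
  rail 1 260 [53.3 56.7 60.4]
held z 140 4163 y [-0.6 24.4 47.7]
held z 150 466 y [ 1.6 22.9 45.2]
held z 160 581 y [ 5.9 23.9 41.3]
held z 170 803 y [ 5.1 23.5 41.8]
held z 180 3206 y [ 7.2 23.5 40. ]
held z 190 566 y [11.8 18.1 35.1]
```

The wrist depth puts the rail mid at 24.5 and the held carrier at about 23.6, so the carrier goes about 0.9 further in y (tool y 25.6), and the yaw fits. Next I set it down, release, and measure the tab.

Run:
```python
from h import *
R=tool(YAW,-1)
movel(T(P(-88,25.6,90)),frame=R,max_speed=150); rep("over")
h=movel(T(P(-88,25.6,54)),max_speed=40,guard=8); rep(f"set hit={h}")
open_gripper(); rep("open")
movel(T(P(-88,25.6,125)),max_speed=150)
movel(T(P(-231,25.6,125)),max_speed=200); rep("over tab")
c=camera("wrist"); W=fpts(c).reshape(-1,3); W=W[np.isfinite(W[:,0])]; L=(W-O)@Rz(YAW)
def st(m,k): 
    q=L[k]; print(m,len(q),np.percentile(q,[2,50,98],axis=0).round(1).tolist() if len(q)>5 else "")
near=(abs(L[:,1]-25)<29)
st("tab",near&(L[:,0]<-200)&(L[:,0]>-260)&(L[:,2]>52)&(L[:,2]<66))
st("rib",near&(abs(L[:,0]+85)<40)&(L[:,2]>60)&(L[:,2]<75))
st("block",near&(abs(L[:,0]+85)<45)&(L[:,2]>26)&(L[:,2]<34))
c=camera("top"); W=pts(c).reshape(-1,3); W=W[np.isfinite(W[:,0])]; L=(W-O)@Rz(YAW)
st("knob top",(L[:,0]<-22)&(L[:,0]>-60)&(L[:,1]<-20)&(L[:,1]>-150)&(L[:,2]>228))
```

```text
over t 16.77 press [-88.5  25.2  90.5] world [453.5 325.1  90.5] F [ 1.3 -0.3 -4.1] gap 11.2
set hit=True t 17.56 press [-88.3  25.8  56.2] world [453.  325.5  56.2] F [-1.9 -2.  13.8] gap 11.3
open t 18.27 press [-88.6  26.1  55.7] world [452.6 325.3  55.7] F [ 1.2  0.4 -0.1] gap 85.5
over tab t 19.74 press [-229.9   25.5  124.8] world [409.5 190.8 124.8] F [ 0.  -0.5 -1. ] gap 85.3
tab 561 [[-242.4, 18.8, 53.8], [-230.2, 24.2, 58.8], [-221.1, 29.7, 60.2]]
rib 731 [[-111.2, 19.3, 63.2], [-101.6, 25.0, 67.9], [-91.2, 30.7, 69.5]]
block 3270 [[-120.8, 0.8, 28.2], [-103.2, 23.7, 30.2], [-79.9, 48.6, 31.8]]
knob top 58 [[-45.0, -66.7, 268.1], [-34.3, -58.5, 274.4], [-23.1, -51.5, 279.0]]
```

The carrier lies flat between the rails: block top at 30.2, rib top at 68, tab at (-231, 25). The guard is still hooked. Next I take the tab and slide it home.

Run:
```python
from h import *
movel(T(P(-231,25.4,49)),max_speed=100,guard=15); rep("down")
clamp(); rep("clamp")
h=movel(T(P(-117,25.4,49)),max_speed=80,guard=25); rep(f"slide hit={h}")
if not h:
    h=movel(T(P(-98,25.4,49)),max_speed=30,guard=15); rep(f"home hit={h}")
```

```text
down t 20.75 press [-230.9   25.2   49.4] world [409.5 189.7  49.4] F [-0.3  0.4  0.6] gap 85.3
clamp t 21.42 press [-231.    25.4   49. ] world [409.2 189.7  49. ] F [-0.5 -0.5  1.4] gap 11.2
slide hit=False t 22.99 press [-116.9   25.4   49. ] world [444.5 298.2  49. ] F [-0.3 -0.4  1.9] gap 11.1
home hit=False t 23.77 press [-97.5  25.4  49. ] world [450.5 316.6  49. ] F [1.1 1.3 1.6] gap 10.6
```

Run:
```python
from h import *
c=camera("wrist"); W=fpts(c).reshape(-1,3); W=W[np.isfinite(W[:,0])]; L=(W-O)@Rz(YAW)
def st(m,k): 
    q=L[k]; print(m,len(q),np.percentile(q,[2,50,98],axis=0).round(1).tolist() if len(q)>5 else "")
near=(abs(L[:,1]-25)<29)
st("tab",near&(abs(L[:,0]+100)<40)&(L[:,2]>55)&(L[:,2]<66))
st("bar",(abs(L[:,1]-25)<8)&(abs(L[:,0]+60)<40)&(L[:,2]>15)&(L[:,2]<52))
h=movel(T(P(-88,25.4,49)),max_speed=20,guard=10); rep(f"home hit={h}")
c=camera("wrist"); W=fpts(c).reshape(-1,3); W=W[np.isfinite(W[:,0])]; L=(W-O)@Rz(YAW); near=(abs(L[:,1]-25)<29)
st("tab",near&(abs(L[:,0]+100)<40)&(L[:,2]>55)&(L[:,2]<66))
```

```text
tab 1750 [[-107.8, 6.7, 55.5], [-90.3, 24.2, 58.8], [-85.2, 41.6, 65.3]]
bar 4931 [[-88.5, 17.4, 21.8], [-58.1, 25.1, 23.1], [-21.4, 32.6, 49.6]]
home hit=True t 24.12 press [-96.4  25.5  48.8] world [450.8 317.7  48.8] F [-0.1 -1.3  4.8] gap 11.2
tab 1732 [[-106.8, 6.8, 55.3], [-89.2, 24.2, 58.6], [-84.1, 41.8, 65.1]]
```

Run:
```python
from h import *
W=fpts(dict(np.load("w6.npz"))).reshape(-1,3); W=W[np.isfinite(W[:,0])]; L=(W-O)@Rz(YAW)
q=L[(abs(L[:,1]-25)<25)&(L[:,2]>9)&(L[:,2]<16)&(L[:,0]>-150)&(L[:,0]<-60)]; print("bed front wrist",np.percentile(q[:,0],[.2,1,3]).round(1))
for n in("top","side"):
    W=pts(dict(np.load(f"{n}0.npz"))).reshape(-1,3); L=(W[np.isfinite(W[:,0])]-O)@Rz(YAW)
    q=L[(abs(L[:,1]-25)<25)&(L[:,2]>8)&(L[:,2]<16)&(L[:,0]>-150)&(L[:,0]<-60)]; print("bed front",n,np.percentile(q[:,0],[.2,1,3]).round(1))
h=movel(T(P(-88,25.4,49)),max_speed=20,guard=22); rep(f"push hit={h}")
for n in("top","side"):
    c=camera(n); W=pts(c).reshape(-1,3); L=(W[np.isfinite(W[:,0])]-O)@Rz(YAW)
    q=L[(abs(L[:,1]-25)<9)&(abs(L[:,0]+40)<75)&(L[:,2]>17)&(L[:,2]<35)]; print(n,"tail bar x",len(q),np.percentile(q[:,0],[1,50,99]).round(1))
    q=L[(L[:,0]<-22)&(L[:,0]>-60)&(L[:,1]<-20)&(L[:,1]>-150)&(L[:,2]>228)]; print("knob",len(q),np.median(q,0).round(1))
```

```text
bed front wrist [-113.2 -112.5 -111.4]
bed front top [-116.7 -116.3 -115.1]
bed front side [-118.4 -118.1 -117.4]
push hit=True t 24.43 press [-96.6  25.5  48.5] world [450.7 317.5  48.5] F [-1.4 -2.   6. ] gap 11.1
top tail bar x 1 [-111. -111. -111.]
knob 58 [-35.4 -58.9 275.3]
side tail bar x 100 [-111.9  -13.6   32.2]
knob 47 [-37.5 -65.6 273.4]
```

In wrist-camera coordinates the bed front lies at -113 instead of -120, so the carrier reading of 48 means 41: home. A firmer push stops at the same place. I release, retreat, check and hand in.

Run:
```python
from h import *
open_gripper(); rep("open")
p=np.array(read_state()["eef_pos"]); d=Rz(YAW)[:,0]
movel(p+[0,0,50],max_speed=120); movel(p+[0,0,130]-90*d,max_speed=150); wait(0.5); rep("away")
c=camera("wrist"); W=fpts(c).reshape(-1,3); L=(W[np.isfinite(W[:,0])]-O)@Rz(YAW)
q=L[(abs(L[:,1]-25)<20)&(L[:,0]>-150)&(L[:,0]<-60)&(L[:,2]>54)&(L[:,2]<64)]; print("tab",np.percentile(q,[2,50,98],axis=0).round(1).tolist())
q=L[(abs(L[:,1]-25)<25)&(L[:,2]>9)&(L[:,2]<16)&(L[:,0]>-150)&(L[:,0]<-60)]; print("bed front",np.percentile(q[:,0],[.2,1,3]).round(1))
c=camera("top"); W=pts(c); L=(W[np.isfinite(W[...,0])]-O)@Rz(YAW)
q=L[(L[:,0]<-22)&(L[:,0]>-60)&(L[:,1]<-20)&(L[:,1]>-150)&(L[:,2]>228)]; print("knob",len(q),np.median(q,0).round(1))
W0=pts(dict(np.load("top0.npz")))
for nm,pp in dict(bottle=(250,157),beaker=(341,251),timer=(327,222)).items():
    f=lambda A:np.nanmedian(A[pp[1]-4:pp[1]+5,pp[0]-4:pp[0]+5].reshape(-1,3),0).round(0); print(nm,f(W0),f(W))
```

```text
open t 25.24 press [-96.7  25.6  48.4] world [450.6 317.4  48.4] F [-0.2 -0.4 -1.1] gap 85.5
away t 27.26 press [-186.7   25.6  178.3] world [422.8 231.9 178.3] F [-1.4  0.5 -0.2] gap 85.0
tab [[-107.8, 19.0, 57.1], [-97.6, 24.4, 58.9], [-87.3, 30.5, 60.6]]
bed front [-113.6 -113.5 -112.5]
knob 57 [-35.  -58.9 276.2]
bottle [693. 320.  81.] [693. 320.  82.]
beaker [407.  32.   2.] [407.  32.   1.]
timer [498.  78.  15.] [498.  78.  15.]
```

```bash
python3 -c "
from workcell import *
print(finish_job())"
```

```text
the job is handed in; nothing more can be done
None
```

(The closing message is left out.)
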